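# Start the toner vacuum with its pull knob

## Robot

A 6-joint arm with a two-finger parallel gripper is mounted at the origin on the work surface. World frame = base frame: x ahead of the robot, y to its left, z up, the work surface at z = 0. Lengths are in mm, angles in rad, forces in N, time in s.
With the tool pointing down it reaches from about 275 to 1000 mm from the base axis. Payload 8.4 kg.
Tool frame: the origin (TCP) lies midway between the tips of the shut fingers; the grasp point (between the pads) lies 19 mm behind it; z points along the fingers, y is the line along which they close (so a half turn about z gives the same grasp; the last joint's range is limited). The gripper opens to 85 mm and grips with 20 to 120 N. Pads are 22 mm wide; open, the fingers measure 114 mm over their backs; the gripper's body (76 mm by 85 mm) begins 54 mm behind the grasp point. The pads swing forward as they close: fully open they stand 13 mm farther back than shut.
Start: joints at [-1.346, 0.353, 1.633, -0, 1.155, -0.002], TCP at [140.536, -608.997, 209.281] pointing down, gripper open.
Joint ranges: [-2.63, 2.63], [-0.92, 2.1], [0.06, 2.66], [-1.3, 4.44], [0, 2.69], [-3.02, 3.02]. Speed limits (rad/s): [2.22, 2.22, 2.79, 3.14, 3.14, 3.14].

## Interface

Orientations are given as [roll, pitch, yaw] about the fixed x, y, z axes, in that order (R = Rz(yaw) Ry(pitch) Rx(roll)).
In Python, from rig import telemetry, optics, r gives the robot as it stands.
- The arm moves only by the tool play_rows, never from a script. Its arguments are lists of equal length, an entry for each row: "dp": the shift along the tool's x, y, z in units of 40 mm (1.0 is 40 mm), a list of three; "rot": the turn, a rotation vector about the tool's x, y, z in units of 6 degrees (1.0 is 6 degrees), a list of three. In form: {"dp": [[tx, ty, tz], ...], "rot": [[ax, ay, az], ...]}. A call has 1 to 5 rows; each row is the pose to reach, as a shift and turn from the pose commanded when the call began, along the tool's axes at that moment; what a row does not reach only later rows make up. A row lasts 1/12 s, in which the tool goes at most 41.7 mm and 7.16 degrees, less where a joint would pass 70% of its speed; a pose out of reach is approached as far as the arm can. A call with a gripper value outside its range is refused whole. "fingers" is the opening, from 0 (shut) to 1 (fully open), set as the call begins (left out, the last holds). The fingers move at their own pace and stop on an object; "grip_force" is the grip in N (left out, the last holds). Time passes only in rows, so rows that repeat a pose let the fingers close. It gives the time, the measured TCP pose, the force, the opening and the grip force at its end, in the units of the state.
- telemetry.sense(): the state, without advancing time (a new reading comes with each control period).
- optics.grab_frame(name): name is "scene" or "top" or "wrist"; returns a dict with "color" (400x640x3 uint8, red, green, blue), "mtx" (3x3 intrinsics, pixels), "R" (3x3) and "t" (3): a world point X has camera coordinates R X + t; the wrist camera has in their place "mount" (4x4, takes a point from camera to tool coordinates, whose origin is the TCP and whose axes are the flange's). Camera axes: x right, y down, z forward; pixel columns grow to the right and rows downward; lengths in mm; the calibration is good to about 2 mm. A picture is of the moment at which its call begins: read the wrist's pose just before it. There is no depth.
- r.sign_off(): hands the job in; it is judged then, once.
The state is a dict: "clock": time; "qpos": joint angles; "qvel": joint speeds; "joint_efforts": joint torques, N m; "eef_pos": TCP position; "tcp_rot": TCP orientation; "contact_force": force on the tool from outside, world axes, zero at the start; "wrist_torque": the same for the moment, N m; "opening": opening from 0.0 (shut) to 1.0 (fully open); "grasp_force": force on a finger pad.
Only numpy, scipy, OpenCV 4.12 (cv2) and the standard library are available. Lean on these libraries where they do the work, as an engineer would, in place of code of your own. Each camera call takes 0.05 s, during which the arm holds its last target. There are 200 camera calls.

## Task

Start the toner vacuum, the machine with the round orange-capped dust canister: pull its green spring knob straight up as far as it goes, hold it there for about a second, then let go so that it springs all the way back down. Leave the red and yellow knobs on the other two machines unpulled.

Things in the scene. Friction and masses are not known exactly. Their poses are not given: they have to be found in the camera images.
- vacuum_grip (a point): Point on the axis of the vacuum's green knob (upright cylinder, 30 mm across, 28 mm tall), 10 mm below the knob's top. At rest 82 mm above the bench and 22 mm above the housing; rises with the knob. z up; +x points to the amber canister with flat orange cap (66 mm across, 40 mm tall, its axis 85 mm from the knob's), so close the fingers along y, where the housing's top is flat and clear for 65 mm either side.
- vacuum_knob (a joint): How far the green knob is pulled up, in m: 0 at rest, 0.015 at its upper stop. A spring returns it; the pull is about 4 N at first and 9 N at the stop. The vacuum's grey housing (160 mm along x, 130 mm along y, 60 mm high) is fixed to the bench; its near edge lies 35 mm from the knob's axis. Nothing on the machines is taller than 100 mm, ink bottles behind them 120 mm.
- blower_knob (a joint): The same for the red knob of the blower, a machine with the same housing and knob but a flat dark grille instead of the canister. Not to be pulled. The three machines stand side by side, in any order and somewhat turned.
- cleaner_knob (a joint): The same for the yellow knob of the cleaner, a machine with the same housing and knob but a flat steel lid with a black handle instead of the canister. Not to be pulled.
There are look-alikes about, which are no part of the job. Leave any blue look-alike of the part that bears vacuum_grip alone.

How it is judged:
By the outcome, as a careful person would: the job done as asked, in the order asked, and still so for the second after the job is handed in, with the robot touching nothing.
It also fails if it takes over 30 s, if anything falls off the work surface, if the arm or the gripper's body presses on something with over 40 N, if the wrist force passes 120 N, or if a joint passes its speed limit or range.

## Working session

There is one attempt and no reset: what is moved stays moved. The work goes in short steps, Python scripts to look and compute and a tool call to move; the robot and the scene stay as the last step left them, time stands still between calls to the robot, and variables do not carry over. Pictures are saved under pics/ and viewed, at most 10 in all, crops included, and the job is handed in when it is done.

Besides the shell and the picture viewer there is one more tool, called as name(argument=value, ...), one argument or row to a line, values as JSON. play_rows: Moves the arm, as the interface text tells. Its arguments: {"type":"object","properties":{"dp":{"type":"array"},"rot":{"type":"array"},"fingers":{"type":"number"},"grip_force":{"type":"number"}},"required":["dp","rot"]}

```bash
mkdir -p pics
python3 - <<'E'
from rig import telemetry, optics, r
import cv2, pickle
d={}
for n in("scene","top"):
    f=optics.grab_frame(n); d[n]=f; cv2.imwrite(f"pics/{n}0.png",f["color"][:,:,::-1])
pickle.dump(d,open("f.pkl","wb"))
s=telemetry.sense(); print(s)
E
```

```text
{'clock': 0.1, 'qpos': array([-1.34640436e+00,  3.53567606e-01,  1.63405255e+00,  1.41964899e-05,
        1.15524338e+00, -2.38688598e-03]), 'qvel': array([-0.00107091, -0.00088195, -0.00335799,  0.00083056, -0.00088522,
        0.00039332]), 'joint_efforts': array([-1.05937695e-03, -6.06359053e+01, -3.42822504e+01, -9.23065409e-05,
        4.09718996e-03, -5.10698897e-06]), 'eef_pos': array([ 140.43409521, -608.54082082,  208.64692671]), 'tcp_rot': array([-3.14032181e+00, -1.60143732e-05,  2.26773103e-01]), 'contact_force': array([-0.12348132, -0.42525227,  1.06671887]), 'wrist_torque': array([0.0200182 , 0.04016545, 0.01995145]), 'grasp_force': 0.0, 'opening': 0.9956288853807391}
```

View pics/top0.png

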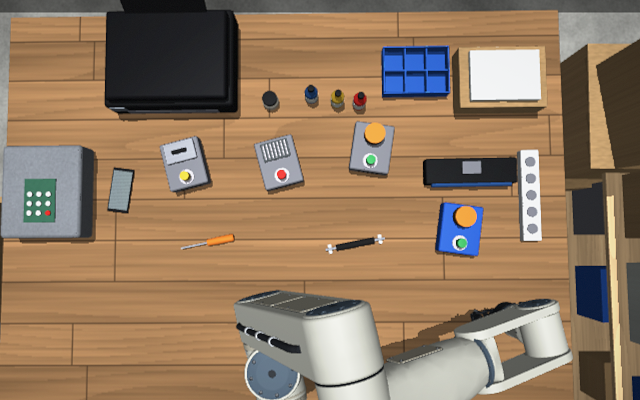

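View pics/scene0.png

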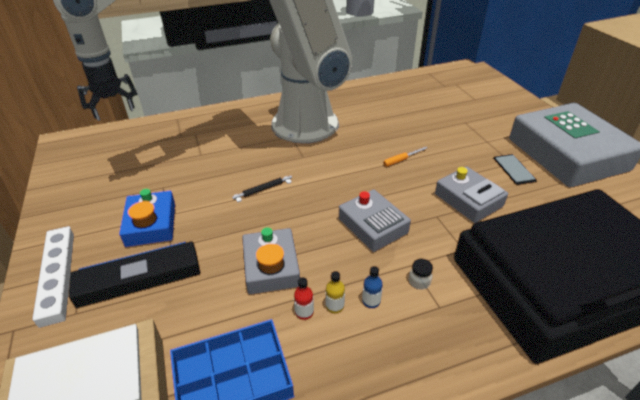

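The top view shows two orange-capped machines. The grey housing has its cap at (375,133) and green knob at (371,160). The blue housing has its cap at (466,216) and knob at (461,243). The vacuum's housing is grey and it stands in line with the blower and cleaner, so it is the target. The blue one is the look-alike to leave alone.

```bash
cat > h.py <<'E'
import numpy as np,cv2
def ray(f,uv,z,R=None,t=None):
    R=f["R"] if R is None else R; t=f["t"] if t is None else t
    d=R.T@np.linalg.inv(f["mtx"])@[uv[0],uv[1],1]; c=-R.T@np.ravel(t)
    return c+d*(z-c[2])/d[2]
def blobs(im,lo,hi,amin=15):
    m=cv2.inRange(cv2.cvtColor(im,cv2.COLOR_RGB2HSV),lo,hi)
    n,_,st,c=cv2.connectedComponentsWithStats(m)
    return [(c[i].round(1),st[i].tolist()) for i in range(1,n) if st[i,4]>=amin]
GREEN=((50,120,60),(80,255,255)); ORANGE=((8,180,150),(20,255,255))
E
python3 - <<'E'
import pickle; from h import *
d=pickle.load(open("f.pkl","rb"))
for n in d:
    f=d[n]
    for nm,c,z in(("green",GREEN,90),("orange",ORANGE,100)):
        for b in blobs(f["color"],*c): print(n,nm,b,ray(f,b[0],z).round(1))
    print(n,-f["R"].T@np.ravel(f["t"]))
a=cv2.resize(d["top"]["color"][100:200,320:420],(400,400),interpolation=2)
b=cv2.resize(d["scene"]["color"][210:310,220:320],(400,400),interpolation=2)
cv2.imwrite("pics/crop.png",np.hstack([a,b])[:,:,::-1])
E
```

```text
scene green (array([145.5, 194.3]), [140, 189, 11, 11, 89]) [ 337.4 -572.4   90. ]
scene green (array([266.8, 234. ]), [262, 228, 10, 13, 108]) [ 604.6 -291.5   90. ]
scene orange (array([395.7, 158.7]), [384, 153, 24, 12, 139]) [441. 149. 100.]
scene orange (array([141.1, 210.1]), [130, 201, 23, 18, 299]) [ 413.9 -584.8  100. ]
scene orange (array([269.6, 254.6]), [257, 245, 26, 20, 424]) [ 682.9 -303.7  100. ]
scene [1394.71856304 -419.41234019  892.63438302]
top green (array([370.3, 159.4]), [366, 155, 9, 9, 61]) [ 592.7 -289.    90. ]
top green (array([ 25.1, 188.6]), [25, 180, 2, 18, 19]) [508.1 825.1  90. ]
top green (array([ 25.1, 211. ]), [24, 201, 7, 21, 36]) [435.7 822.9  90. ]
top green (array([ 46. , 212.8]), [42, 209, 10, 8, 21]) [429.4 754.8  90. ]
top green (array([461.2, 242.7]), [457, 239, 10, 9, 71]) [ 324.9 -571.9   90. ]
top orange (array([373.4, 133.5]), [365, 123, 19, 20, 55]) [ 674.6 -299.1  100. ]
top orange (array([465.2, 216. ]), [455, 207, 21, 19, 318]) [ 408.9 -583.9  100. ]
top orange (array([220.1, 239.5]), [207, 234, 27, 12, 184]) [340.1 190.4 100. ]
top [ 358.48687681 -128.83498569 1699.87761043]
```

View pics/crop.png

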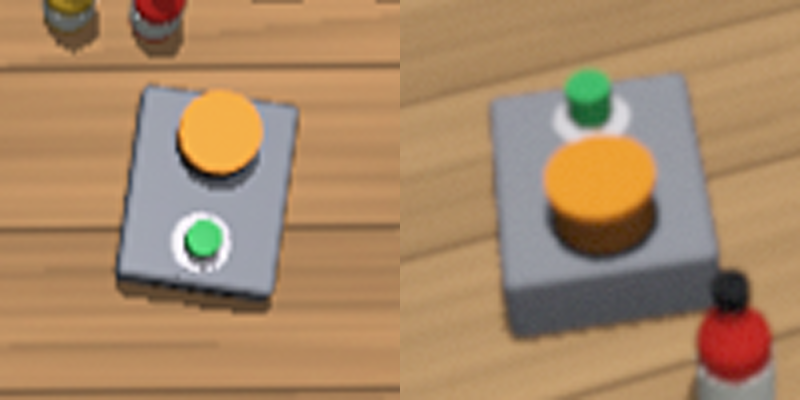

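The crop confirms it: a grey housing with a round amber canister under a flat orange cap, and the green knob at crop (204,240). The knob is near (593,-289) and the machine's yaw is about -0.13. I'll move above it now.

play_rows(
  dp=[
    [0.9,-0.37,0],
    [1.8,-0.74,0],
    [2.7,-1.1,0],
    [3.6,-1.47,0],
    [4.5,-1.84,0],
  ],
  rot=[
    [0,0,0],
    [0,0,0],
    [0,0,0],
    [0,0,0],
    [0,0,0],
  ],
  fingers=1,
)

```text
clock: 0.52
eef_pos: [300.4, -495.4, 209.0]
tcp_rot: [-3.141, 0.0, 0.226]
contact_force: [0.7, -1.0, 1.1]
opening: 1.002
grasp_force: 0.0
```

play_rows(
  dp=[
    [0.9,-0.37,0],
    [1.8,-0.74,0],
    [2.7,-1.1,0],
    [3.6,-1.47,0],
    [4.5,-1.84,0],
  ],
  rot=[
    [0,0,0],
    [0,0,0],
    [0,0,0],
    [0,0,0],
    [0,0,0],
  ],
)

```text
clock: 0.93
eef_pos: [459.4, -383.1, 209.0]
tcp_rot: [-3.141, 0.0, 0.227]
contact_force: [1.2, -0.8, -0.4]
opening: 1.0
grasp_force: 0.0
```

play_rows(
  dp=[
    [0.9,-0.37,0],
    [1.8,-0.74,0],
    [2.7,-1.1,0],
    [3.3,-1.35,0],
    [3.3,-1.35,0],
  ],
  rot=[
    [0,0,0.8],
    [0,0,1.6],
    [0,0,2.4],
    [0,0,3.4],
    [0,0,3.4],
  ],
)

```text
clock: 1.35
eef_pos: [578.4, -299.0, 208.8]
tcp_rot: [-3.14, -0.001, -0.133]
contact_force: [-0.8, 0.6, -0.8]
opening: 1.001
grasp_force: 0.0
```

```bash
cat > w.py <<'E'
from rig import telemetry, optics
from h import *; import sys
from scipy.spatial.transform import Rotation as Ro
s=telemetry.sense(); f=optics.grab_frame("wrist")
Rt=Ro.from_euler("xyz",s["tcp_rot"]).as_matrix(); M=np.array(f["mount"])
Rc=Rt@M[:3,:3]; c=Rt@M[:3,3]+s["eef_pos"]
cv2.imwrite(sys.argv[1],f["color"][:,:,::-1]); print(s["eef_pos"],s["tcp_rot"],s["contact_force"],"cam",c)
for nm,col,z in(("green",GREEN,91),("orange",ORANGE,100)):
    for b in blobs(f["color"],*col,60): print(nm,b,ray(f,b[0],z,Rc.T,-Rc.T@c).round(1))
E
python3 w.py pics/w1.png
```

```text
[ 578.3783579  -298.95289768  208.75836584] [-3.14029787e+00 -1.04951450e-03 -1.32599801e-01] [-0.82183835  0.64662761 -0.80698748] cam [ 656.32624948 -309.94315836  372.71807839]
green (array([305.6, 177.6]), [291, 163, 30, 31, 735]) [ 596.1 -291.9   91. ]
green (array([591. , 366.8]), [580, 355, 18, 21, 73]) [ 337.6 -580.3   91. ]
orange (array([612.2, 316.7]), [581, 290, 59, 53, 2519]) [ 411.5 -584.7  100. ]
orange (array([  8.1, 377.6]), [0, 368, 23, 20, 274]) [417.4  67.7 100. ]
```

View pics/w1.png

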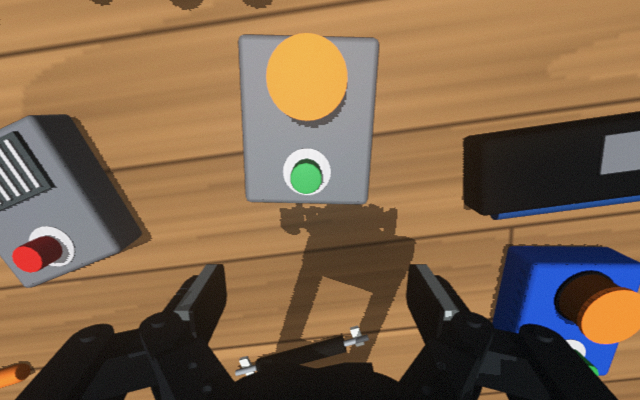

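The wrist view shows the green knob at (306,177) directly below its orange cap at (306,77), so the yaw is right. The red knob is at (38,255) and the blue look-alike is at lower right, both clear of the path. I'll centre over the knob, go lower and check again.

play_rows(
  dp=[
    [0.2,-0.13,0.5],
    [0.39,-0.25,1.1],
    [0.39,-0.25,1.7],
    [0.39,-0.25,2.1],
    [0.39,-0.25,2.1],
  ],
  rot=[
    [0,0,0],
    [0,0,0],
    [0,0,0],
    [0,0,0],
    [0,0,0],
  ],
)

```text
clock: 1.82
eef_pos: [588.1, -293.9, 121.2]
tcp_rot: [-3.14, 0.007, -0.128]
contact_force: [-1.1, 0.9, -0.6]
opening: 1.005
grasp_force: 0.0
```

```bash
python3 w.py pics/w2.png
```

```text
[ 588.08015222 -293.90623101  121.18857754] [-3.13958836  0.00665042 -0.12818821] [-1.14831151  0.92514543 -0.64085115] cam [ 667.31406934 -304.83373419  284.5438618 ]
green (array([310.7, 219.1]), [290, 199, 43, 41, 1390]) [ 596.2 -291.7   91. ]
orange (array([348.6,  80.1]), [317, 24, 56, 112, 2237]) [ 677.4 -323.8  100. ]
```

View pics/w2.png

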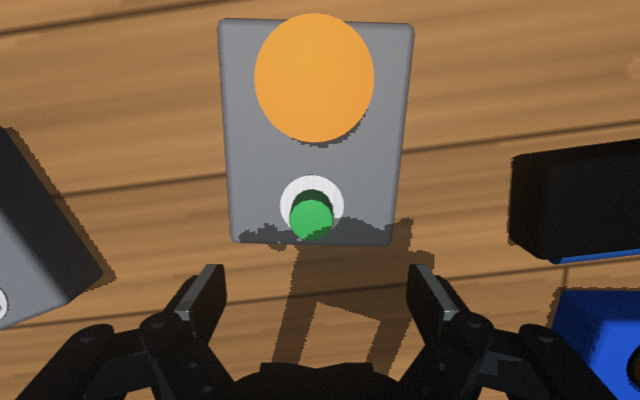

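The knob's top is at (311,219), which gives (596,-291.5). The tool may still be settling, so I'll hold for two rows and then correct.

play_rows(
  dp=[
    [0,0,0],
    [0,0,0],
  ],
  rot=[
    [0,0,0],
    [0,0,0],
  ],
)

```text
clock: 2.03
eef_pos: [591.9, -295.3, 126.8]
tcp_rot: [3.141, -0.002, -0.129]
contact_force: [0.3, 0.4, -0.2]
opening: 1.002
grasp_force: 0.0
```

```bash
python3 w.py pics/w3.png
```

```text
[ 591.86057874 -295.30204762  126.83238101] [ 3.14087180e+00 -1.84644329e-03 -1.29355888e-01] [ 0.34883315  0.40148832 -0.17187745] cam [ 669.75473888 -305.69611641  290.85414887]
green (array([309.5, 222. ]), [290, 202, 41, 41, 1298]) [ 596.2 -291.8   91. ]
orange (array([351. ,  94.5]), [329, 42, 40, 100, 1177]) [ 673.8 -326.7  100. ]
```

play_rows(
  dp=[
    [0,0,0],
    [0,0,0],
    [0,0,0],
    [0,0,0],
  ],
  rot=[
    [0,0,0],
    [0,0,0],
    [0,0,0],
    [0,0,0],
  ],
)

```text
clock: 2.42
eef_pos: [591.6, -294.5, 125.7]
tcp_rot: [3.141, -0.001, -0.129]
contact_force: [0.2, -0.8, 0.3]
opening: 1.0
grasp_force: 0.0
```

play_rows(
  dp=[
    [0.09,-0.09,0.2],
    [0.09,-0.09,0.6],
    [0.09,-0.09,0.9],
    [0.09,-0.09,1.1],
    [0.09,-0.09,1.1],
  ],
  rot=[
    [0,0,0],
    [0,0,0],
    [0,0,0],
    [0,0,0],
    [0,0,0],
  ],
)

```text
clock: 2.83
eef_pos: [594.1, -290.4, 78.6]
tcp_rot: [-3.14, 0.004, -0.129]
contact_force: [-0.4, -0.4, 0.3]
opening: 1.0
grasp_force: 0.0
```

play_rows(
  dp=[
    [0,0,0],
    [0,0,0],
    [0,0,0],
    [0,0,0],
  ],
  rot=[
    [0,0,0],
    [0,0,0],
    [0,0,0],
    [0,0,0],
  ],
)

```text
clock: 3.17
eef_pos: [595.9, -291.5, 82.0]
tcp_rot: [3.141, -0.001, -0.129]
contact_force: [-0.4, 0.2, 1.3]
opening: 1.004
grasp_force: 0.0
```

```bash
python3 w.py pics/w4.png
```

```text
[ 595.91837927 -291.54675135   82.01588966] [ 3.14122786e+00 -1.08152014e-03 -1.29292297e-01] [-0.39296735  0.21527844  1.25704509] cam [ 673.93057482 -302.01023868  245.9781906 ]
green (array([315.4, 256.5]), [290, 233, 52, 48, 1940]) [ 596.3 -291.6   91. ]
orange (array([328.2,  90.1]), [247, 8, 148, 159, 15222]) [ 680.1 -308.3  100. ]
orange (array([257.7,  63.4]), [251, 52, 14, 22, 99]) [ 694.6 -279.6  100. ]
```

View pics/w4.png

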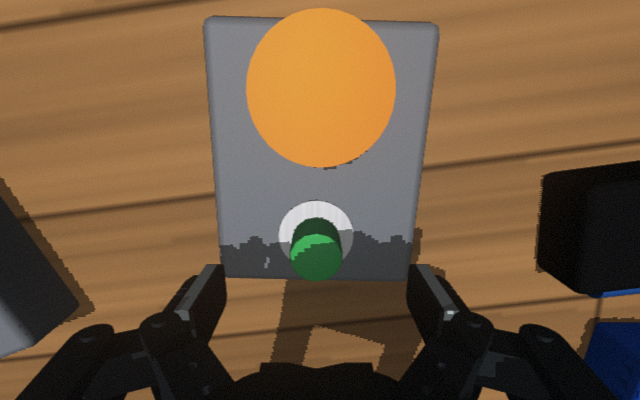

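The knob at column 316 sits midway between the pads at 215 and 416. I'll descend to grasp height and close.

play_rows(
  dp=[
    [0,0,0.2],
    [0,0,0.4],
    [0,0,0.44],
    [0,0,0.44],
    [0,0,0.44],
  ],
  rot=[
    [0,0,0],
    [0,0,0],
    [0,0,0],
    [0,0,0],
    [0,0,0],
  ],
)

```text
clock: 3.63
eef_pos: [595.2, -291.2, 63.2]
tcp_rot: [-3.141, 0.001, -0.129]
contact_force: [0.9, 0.2, -0.7]
opening: 1.001
grasp_force: 0.0
```

play_rows(
  dp=[
    [0,0,0],
    [0,0,0],
    [0,0,0],
    [0,0,0],
    [0,0,0],
  ],
  rot=[
    [0,0,0],
    [0,0,0],
    [0,0,0],
    [0,0,0],
    [0,0,0],
  ],
  fingers=0,
  grip_force=50,
)

```text
clock: 4.05
eef_pos: [595.7, -291.3, 64.1]
tcp_rot: [3.142, -0.0, -0.129]
contact_force: [-1.8, 2.4, 9.8]
opening: 0.314
grasp_force: 47.7
```

play_rows(
  dp=[
    [0,0,0],
    [0,0,0],
    [0,0,0],
    [0,0,0],
    [0,0,0],
  ],
  rot=[
    [0,0,0],
    [0,0,0],
    [0,0,0],
    [0,0,0],
    [0,0,0],
  ],
)

```text
clock: 4.47
eef_pos: [595.7, -291.3, 64.2]
tcp_rot: [3.142, -0.0, -0.129]
contact_force: [-0.9, 1.1, 5.3]
opening: 0.312
grasp_force: 49.1
```

Gripped. Now I'll pull up in small steps.

play_rows(
  dp=[
    [0,0,-0.08],
    [0,0,-0.16],
    [0,0,-0.24],
    [0,0,-0.3],
    [0,0,-0.3],
  ],
  rot=[
    [0,0,0],
    [0,0,0],
    [0,0,0],
    [0,0,0],
    [0,0,0],
  ],
)

```text
clock: 4.88
eef_pos: [595.5, -291.2, 75.8]
tcp_rot: [-3.142, 0.0, -0.129]
contact_force: [3.5, -0.6, -8.1]
opening: 0.309
grasp_force: 49.6
```

play_rows(
  dp=[
    [0,0,-0.04],
    [0,0,-0.07],
    [0,0,-0.07],
    [0,0,-0.07],
    [0,0,-0.07],
  ],
  rot=[
    [0,0,0],
    [0,0,0],
    [0,0,0],
    [0,0,0],
    [0,0,0],
  ],
)

```text
clock: 5.3
eef_pos: [595.5, -291.3, 78.3]
tcp_rot: [-3.141, 0.0, -0.129]
contact_force: [4.6, 0.8, -8.6]
opening: 0.313
grasp_force: 49.7
```

play_rows(
  dp=[
    [0,0,-0.04],
    [0,0,-0.05],
    [0,0,-0.05],
    [0,0,-0.05],
  ],
  rot=[
    [0,0,0],
    [0,0,0],
    [0,0,0],
    [0,0,0],
  ],
)

```text
clock: 5.63
eef_pos: [595.4, -291.2, 79.6]
tcp_rot: [-3.141, 0.0, -0.129]
contact_force: [6.6, -1.4, -16.4]
opening: 0.31
grasp_force: 51.7
```

The force jumped from 8.6 to 16 N at 15.4 mm of rise, so the knob is at its stop. I'll hold for about one second.

play_rows(
  dp=[
    [0,0,-0.01],
    [0,0,-0.01],
    [0,0,-0.01],
    [0,0,-0.01],
    [0,0,-0.01],
  ],
  rot=[
    [0,0,0],
    [0,0,0],
    [0,0,0],
    [0,0,0],
    [0,0,0],
  ],
)

```text
clock: 6.05
eef_pos: [595.3, -291.2, 79.6]
tcp_rot: [-3.141, 0.001, -0.129]
contact_force: [7.2, -2.3, -19.3]
opening: 0.31
grasp_force: 51.3
```

play_rows(
  dp=[
    [0,0,0],
    [0,0,0],
    [0,0,0],
    [0,0,0],
    [0,0,0],
  ],
  rot=[
    [0,0,0],
    [0,0,0],
    [0,0,0],
    [0,0,0],
    [0,0,0],
  ],
)

```text
clock: 6.47
eef_pos: [595.4, -291.2, 79.6]
tcp_rot: [-3.141, 0.0, -0.129]
contact_force: [7.0, -1.4, -19.1]
opening: 0.31
grasp_force: 51.3
```

```bash
python3 w.py pics/w5.png
```

```text
[ 595.39066993 -291.21885365   79.63430712] [-3.14137133e+00  4.32122937e-04 -1.29269622e-01] [  7.02697286  -1.39495659 -19.05385797] cam [ 673.63781118 -301.80843008  243.47869526]
green (array([315.5, 270.1]), [290, 237, 53, 62, 2421]) [ 588.8 -290.4   91. ]
orange (array([332.5,  90.1]), [246, 5, 151, 161, 14520]) [ 679.2 -309.7  100. ]
orange (array([279.8,  28.5]), [266, 14, 29, 38, 176]) [ 705.4 -291.1  100. ]
orange (array([267.6,  72.4]), [262, 66, 11, 16, 60]) [ 689.8 -283.2  100. ]
```

View pics/w5.png

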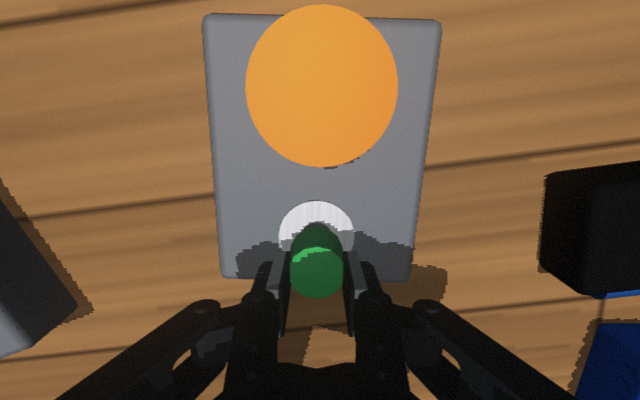

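The knob top has moved from row 256 to about 272, so it is raised between the pads, with steady force for about a second. I'll let go.

play_rows(
  dp=[
    [0,0,0],
    [0,0,0],
    [0,0,0],
    [0,0,0],
    [0,0,0],
  ],
  rot=[
    [0,0,0],
    [0,0,0],
    [0,0,0],
    [0,0,0],
    [0,0,0],
  ],
  fingers=1,
)

```text
clock: 6.93
eef_pos: [595.7, -291.5, 81.7]
tcp_rot: [3.141, -0.001, -0.129]
contact_force: [-1.1, 0.1, 0.7]
opening: 0.987
grasp_force: 0.0
```

play_rows(
  dp=[
    [0,0,-0.3],
    [0,0,-0.8],
    [0,0,-1.4],
    [0,0,-2.0],
    [0,0,-2.5],
  ],
  rot=[
    [0,0,0],
    [0,0,0],
    [0,0,0],
    [0,0,0],
    [0,0,0],
  ],
)

```text
clock: 7.35
eef_pos: [595.9, -291.5, 183.8]
tcp_rot: [3.141, -0.002, -0.129]
contact_force: [0.5, -0.5, 0.8]
opening: 0.999
grasp_force: 0.0
```

play_rows(
  dp=[
    [0,0,0],
    [0,0,0],
    [0,0,0],
    [0,0,0],
    [0,0,0],
  ],
  rot=[
    [0,0,0],
    [0,0,0],
    [0,0,0],
    [0,0,0],
    [0,0,0],
  ],
)

```text
clock: 7.77
eef_pos: [594.8, -291.0, 179.8]
tcp_rot: [-3.141, 0.002, -0.129]
contact_force: [-0.7, 0.2, 0.0]
opening: 1.0
grasp_force: 0.0
```

```bash
python3 w.py pics/w6.png
python3 - <<'E'
from rig import optics; from h import *
for n in("scene",):
    f=optics.grab_frame(n); print(blobs(f["color"],*GREEN))
E
```

```text
[ 594.84493392 -290.9739974   179.79453093] [-3.14096524e+00  1.82823847e-03 -1.29238173e-01] [-0.66729461  0.1697727   0.03221588] cam [ 673.31153986 -301.65700541  343.52969715]
green (array([316.3, 202.5]), [300, 186, 33, 34, 864]) [ 596.  -291.7   91. ]
orange (array([627.2, 353.4]), [610, 325, 30, 52, 1136]) [ 409.1 -569.6  100. ]
[(array([145.5, 194.2]), [140, 189, 11, 11, 90]), (array([266.6, 233.7]), [261, 228, 11, 13, 119])]
```

View pics/w6.png

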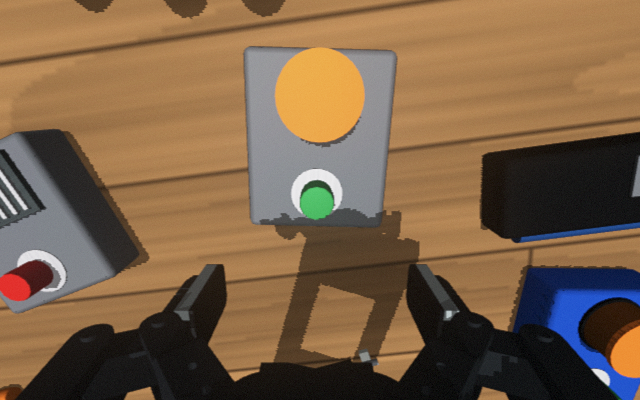

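The green knob at (316,202) is back at its rest position, (596,-291.7) at z 91. The scene camera also sees it where it started, and the gripper is clear. I'm handing in.

```bash
python3 -c "
from rig import r; print(r.sign_off())"
```

```text
the job is handed in; nothing more can be done
None
```

I pulled the toner vacuum's green knob up to its stop, held it about a second and let it spring back to rest; the red, yellow and blue machines were not touched, and the job is handed in (no verdict was returned).

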